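# Tip back the counterweighted microscope and run the stage out

### The job

The stereo microscope on the black stand is down over the specimen. With the fingertips only, gently push the orange bumper bar at the front of its counterweighted arm up past the balance point, so that the arm tips back on its rest and stays raised by itself; then push the blue specimen stage along its rails, out from under the microscope, until it is fully home against the yellow end stop. Pinch and lift nothing, do not touch the glass dish riding on the stage, leave everything else where it stands, and finish clear of it all.

Things in the scene. Friction and masses are not known exactly. Their poses are not given: they have to be found in the camera images.
- stand: Black base plate of the microscope, fixed, 340 x 400 x 10 mm (x, y, z). Origin: centre of its underside, on the bench. x: the direction in which the stage slides out; y: towards the white hinge fork; z up. The stage's two rails, tops 20 mm above the bench, lie at y = -38 and 38 mm, from x = -125 to 125; the yellow end stop, 44 mm high, stands at x = 105 to 119 mm.
- hinge (a point): Point on the arm's hinge axis, midway between the two cheeks of the white fork, 95 mm above the bench, at x = -50, y = 150 mm of the stand. The axis is level, parallel to the stand's x. The fork stands at x = -100 to 0, y = 127 to 203 mm and is 160 mm high.
- scope_arm (a joint): Angle of the microscope arm, rad: 0 = down over the specimen, growing as the bumper rises and swings over towards the fork; stop (tipped back on its rest) at 1.45. Balance point near 0.58: short of it the arm sinks back to 0, beyond it the arm goes on to 1.45 by itself, damped, within 3 s. Pushing at the bumper takes 1 to 4 N; over 25 N is too rough.
- bumper (a point): Centre of the orange bumper bar, round, 20 mm thick, 110 mm long along the stand's x, at the lower front edge of the white head; moves with the arm. With the arm down it is 170 mm above the bench, 200 mm from the hinge towards the stand's -y, 75 mm above the hinge; it moves on a circle of 214 mm radius about the hinge. Its front (-y) and underside are free.
- head (a point): Centre of the white microscope head, a box 90 x 90 x 62 mm; moves with the arm. With the arm down it is 195 mm above the bench, 150 mm from the hinge towards the stand's -y. Black focus knobs on its sides make it 124 mm wide along x; eyepieces on top reach 253 mm and the objective below reaches down to 100 mm above the bench.
- stage (a joint): Travel of the blue specimen stage along the stand's +x: 0 = under the microscope, 0.10 m = fully home against the yellow end stop. It stays where it is left; sliding takes about 2 N.
- stage_face (a point): Centre of the stage's near (-x of the stand) upright face, which is the face to push: 110 mm wide (stand's y) and 36 mm high, from 19 to 55 mm above the bench, this point at 37 mm. The stage is a block 110 x 110 x 36 mm; the point moves with it.
- stage_seat (a point): Centre of the floor of the round seat (78 mm wide, 8 mm deep) in the stage's top, 47 mm above the bench; moves with the stage.
- dish: Loose green-tinted glass dish, 72 mm across, 14 mm high, with a white specimen in it, lying in the stage's seat with 3 mm of play; it rides along. Origin: centre of its underside. Not to be touched.
- vial: Loose glass jar with red cap, 28 mm across, 55 mm high, standing on the base plate. Origin: centre of underside. To be left alone.
- weight: Loose brass weight, 32 mm across, 37 mm high, standing on the base plate behind the fork. Origin: centre of underside. To be left alone.
- sample_box: Loose green box 90 x 120 x 55 mm on the bench. Origin: centre of underside. To be left alone.
- ethanol: Loose bottle with blue cap, 60 mm across, 130 mm high, on the bench. Origin: centre of underside. To be left alone.
- brush: Loose brush 160 mm long lying on the bench along its own x. To be left alone.
- mug: Loose blue mug, 76 mm across, 90 mm high, on the bench. Origin: centre of underside. To be left alone.

How it is judged:
On the way, in this order (a step that is already met when the one before it is completed fails the run):
1. the microscope arm is pushed over its balance point and lies tipped back on its rest, by itself (value of joint scope_arm above 1.35 rad and velocity of joint scope_arm below 0.1 rad/s and contact force between the fingers and scope_arm below 0.2 N), for 0.2 s.
2. the stage is home against its end stop (value of joint stage above 0.094 m), for 0.2 s.
At the end, for the whole second after the job is handed in: The arm stays tipped back (joint above 1.35 of 1.45 rad), the stage is home (at least 94 of 100 mm), the dish lies flat and at rest in its seat within 12 mm of its centre, and no bystander has moved more than 30 mm (20 mm for the vial and the brass weight) (value of joint scope_arm above 1.35 rad and value of joint stage above 0.094 m and horizontal distance between dish and stage_seat below 0.012 m and height (world z) of dish below 0.055 m and angle between dish's own z axis and vertical below 0.15 rad and linear speed of dish below 0.02 m/s and velocity of joint scope_arm below 0.05 rad/s and not (distance of vial from where it was at the start of the episode above 0.02 m) and not (distance of weight from where it was at the start of the episode above 0.02 m) and not (distance of sample_box from where it was at the start of the episode above 0.03 m) and not (distance of ethanol from where it was at the start of the episode above 0.03 m) and not (distance of brush from where it was at the start of the episode above 0.03 m) and not (distance of mug from where it was at the start of the episode above 0.03 m)); the robot touches nothing.
It fails at once if the stage is moved (over 15 mm) while the microscope is still down (value of joint stage above 0.015 m and value of joint scope_arm below 0.9 rad).
It fails at once if the microscope arm is pushed or pinched roughly (over 25 N) (contact force between the fingers and scope_arm above 25 N).
It fails at once if the dish is touched (contact force between any of the fingers, the arm and dish above 0.3 N).
It fails at once if the dish is lifted or leaves its seat (height (world z) of dish above 0.06 m or not (horizontal distance between dish and stage_seat below 0.02 m)).
It fails at once if a bystander is moved, knocked over or lifted (distance of any of vial, weight from where it was at the start of the episode above 0.02 m or distance of any of sample_box, ethanol, brush, mug from where it was at the start of the episode above 0.03 m).
It also fails if it takes over 58 s, if anything falls off the work surface, if the arm or the gripper's body presses on something with over 40 N, if the wrist force passes 120 N, or if a joint passes its speed limit or range.

### The arm

A 7-joint arm with a two-finger parallel gripper is mounted at the origin on the work surface. World frame = base frame: x ahead of the robot, y to its left, z up, the work surface at z = 0. Lengths are in m, angles in rad, forces in N, time in s.
With the tool pointing down it reaches from about 0.425 to 0.875 m from the base axis. Payload 4.7 kg.
Tool frame: the origin (TCP) lies where the fingers leave the gripper's body, on its centre line; the fingertips stand 70 mm ahead of it and the grasp point (between the pads) lies 51 mm ahead of it; z points along the fingers, y is the line along which they close (so a half turn about z gives the same grasp; the last joint's range is limited). The gripper opens to 87 mm and grips with 3 to 60 N. Pads are 19 mm wide; open, the fingers measure 117 mm over their backs; the gripper's body (75 mm by 190 mm) begins 51 mm behind the grasp point.
Start: joints at [-1.3, 0.321, -0.07, 1.45, 0.023, 1.371, -0.057], TCP at [0.165, 0.629, 0.292] pointing down, gripper open.
Joint ranges: [-2.86, 2.86], [-0.3, 2.09], [-1.38, 1.24], [0.06, 2.45], [-1.56, 4.7], [0.09, 2.05], [-2.69, 2.69]. Speed limits (rad/s): [2.57, 2.57, 3.14, 3.14, 3.14, 3.14, 3.14].

### API

Orientations are given as a rotation vector (axis times angle).
In Python, from bench import ctrl gives the robot as it stands.
- The arm moves only by the tool play_rows, never from a script. Its argument "increments" is a list that holds one entry, the list of rows, each a list of 7 numbers: the shift along the tool's x, y, z as a fraction of full scale, then the turn, a rotation vector about the tool's x, y, z as a fraction of full scale, then the gripper command: -1 is shut, 1 is fully open, values between are in proportion. A call has 1 to 8 rows; each row is the pose to reach, as a shift and turn from the pose commanded when the call began, along the tool's axes at that moment; what a row does not reach only later rows make up. Full scale, the value 1, is 0.1 m for a shift and 90 degrees for a turn. A row lasts 1/10 s, in which the tool goes at most 50 mm and 8.59 degrees, less where a joint would pass 70% of its speed; a pose out of reach is approached as far as the arm can. A call with a number of a shift or a turn outside -1 to 1 is refused whole. A call with a gripper value outside its range is refused whole. The fingers move at their own pace and stop on an object; "squeeze" is the grip in N (left out, the last holds). Time passes only in rows, so rows that repeat a pose let the fingers close. It gives the time, the measured TCP pose, the force, the opening and the grip force at its end, in the units of the state.
- ctrl.get_state(): the state, without advancing time (a new reading comes with each control period).
- ctrl.get_image(name): name is "side" or "top"; returns the picture (420x560x3 uint8, red, green, blue); there is no depth.
- ctrl.get_calibration(name): a dict with "vertical_fov" (degrees; the focal length in pixels is half the picture's height over the tangent of half this angle, whatever the lens; pixels are square), "cx", "cy" (the principal point, pixels), "dist_coeffs" ([k1, k2, p1, p2, k3] as OpenCV has them; the pictures are not rectified), "R" (3x3) and "t" (3): a world point X has camera coordinates R X + t. Camera axes: x right, y down, z forward; pixel columns grow to the right and rows downward; lengths in m; the calibration is good to about 2 mm. A picture is of the moment at which its call begins. get_calibration takes no time and is no camera call.
- ctrl.close_job(): hands the job in; it is judged then, once.
The state is a dict: "time": time; "joint_positions": joint angles; "qd": joint speeds; "joint_torque": joint torques, N m; "position": TCP position; "tool_rot": TCP orientation; "ft_force": force on the tool from outside, world axes, zero at the start; "torque": the same for the moment, N m; "grip_width": opening from 0.0 (shut) to 1.0 (fully open); "grip_force": force on a finger pad.
Only numpy, scipy, OpenCV 4.12 (cv2) and the standard library are available. Lean on these libraries where they do the work, as an engineer would, in place of code of your own. Each camera call takes 0.05 s, during which the arm holds its last target. There are 200 camera calls.

## Working session

There is one attempt and no reset: what is moved stays moved. The work goes in short steps, Python scripts to look and compute and a tool call to move; the robot and the scene stay as the last step left them, time stands still between calls to the robot, and variables do not carry over. Pictures are saved under pics/ and viewed, at most 12 in all, crops included, and the job is handed in when it is done.

Besides the shell and the picture viewer there is one more tool, called after ">>>" in YAML: its name, and indented under it one key for each argument. play_rows: Moves the arm, as the interface text tells. Shift numbers are shares of 0.1 m and turn numbers shares of 90 degrees, none past 1 either way. Its arguments: {"type":"object","properties":{"increments":{"type":"array"},"squeeze":{"type":"number"}},"required":["increments"]}

```bash
mkdir -p pics; python3 - <<'E'
from bench import ctrl
import cv2
for n in("top","side"):
    cv2.imwrite(f"pics/{n}0.png",ctrl.get_image(n)[:,:,::-1]); print(n,ctrl.get_calibration(n))
print(ctrl.get_state())
E
```

```text
top {'vertical_fov': 57.05508642425876, 'cx': 273.6506741445644, 'cy': 210.6295792590287, 'dist_coeffs': array([-0.10733581,  0.        ,  0.        ,  0.        ,  0.        ]), 'R': array([[ 1.48008111e-02, -9.99890135e-01,  8.08856085e-04],
       [-9.87751095e-01, -1.47467847e-02, -1.55339329e-01],
       [ 1.55334190e-01,  1.50019958e-03, -9.87860840e-01]]), 't': array([-0.02669357,  0.60244082,  1.14500282])}
side {'vertical_fov': 55.31439915513436, 'cx': 278.20600379019044, 'cy': 211.23814996885858, 'dist_coeffs': array([-0.03691492,  0.        ,  0.        ,  0.        ,  0.        ]), 'R': array([[ 0.99877583, -0.04650451,  0.01685755],
       [-0.01196625, -0.55782221, -0.8298742 ],
       [ 0.04799641,  0.82865657, -0.55769582]]), 't': array([-0.57985694,  0.11279755,  1.08116913])}
{'time': 0.1, 'joint_positions': array([-1.29990469,  0.32175393, -0.07008823,  1.45152842,  0.02259901,
        1.37077881, -0.0569184 ]), 'qd': array([-1.54702972e-03, -1.37985203e-03,  1.73121762e-04, -3.66399158e-03,
        9.43787093e-04,  2.52137312e-05, -1.19849716e-03]), 'joint_torque': array([-3.32679947e-04, -4.92569983e+01, -4.05881815e-01, -3.13399744e+01,
       -6.41364092e-02,  3.93786735e-02,  5.77580454e-05]), 'position': array([0.16503247, 0.62832809, 0.29127986]), 'tool_rot': array([-4.02224827e-01, -3.11560823e+00,  2.63383539e-03]), 'ft_force': array([ 1.11413648, -0.63901773,  1.04425257]), 'torque': array([-0.03141042,  0.01641323, -0.0494266 ]), 'grip_force': 0.0, 'grip_width': 0.9993924865540461}
```

View pics/top0.png

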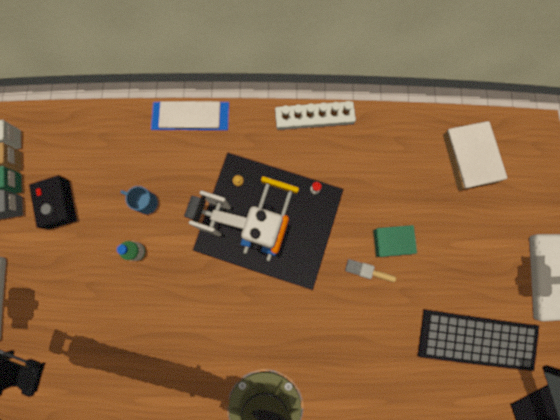

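View pics/side0.png

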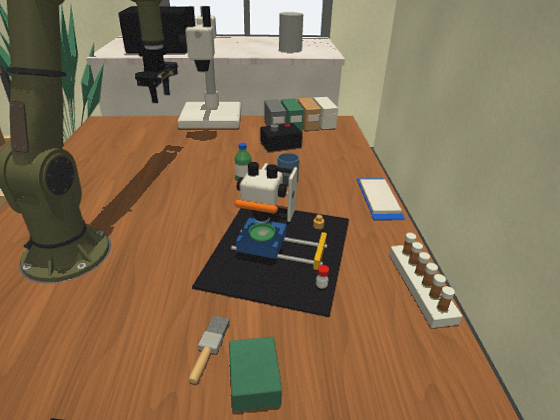

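The top view shows the black base plate with corners near (229,153), (343,188), (313,288), (194,251). The fork is on the left around (205,215), the orange bumper on the right at (281,235), and the yellow stop at (280,185). The stage slides up the picture, and the vial is at (316,188). The side view confirms this: bumper at (256,207), stage at (262,238), vial at (322,278).

```bash
cat > h.py <<'E'
from bench import ctrl
import cv2, numpy as np
from scipy.spatial.transform import Rotation as Ro
def cal(n):
    c=ctrl.get_calibration(n); f=210/np.tan(np.radians(c["vertical_fov"]/2))
    return np.array([[f,0,c["cx"]],[0,f,c["cy"]],[0,0,1]]),c["dist_coeffs"],c["R"],c["t"]
def plane(n,uv,z):
    K,d,R,t=cal(n); p=cv2.undistortPoints(np.float64(uv).reshape(-1,1,2),K,d)[:,0]
    D=np.c_[p,np.ones(len(p))]@R; C=-R.T@t
    return C+D*((z-C[2])/D[:,2])[:,None]
def proj(n,X):
    K,d,R,t=cal(n); return cv2.projectPoints(np.float64(X).reshape(-1,1,3),cv2.Rodrigues(R)[0],t,K,d)[0][:,0]
E
python3 - <<'E'
from h import *
for n in("top","side"):
    im=cv2.imread(f"pics/{n}0.png"); hsv=cv2.cvtColor(im,cv2.COLOR_BGR2HSV)
    def blob(lo,hi,roi,nm,z):
        m=cv2.inRange(hsv,lo,hi); k=np.zeros_like(m); x0,y0,x1,y1=roi; k[y0:y1,x0:x1]=m[y0:y1,x0:x1]
        c=cv2.findContours(k,0,1)[0]; 
        if not c: print(n,nm,'none'); return
        c=max(c,key=cv2.contourArea); r=cv2.minAreaRect(c); b=cv2.boxPoints(r)
        print(n,nm,cv2.contourArea(c),r); print(np.round(plane(n,b,z),3)[:,:2].tolist(), np.round(plane(n,[r[0]],z),3))
    roi=(180,140,350,300) if n=="top" else (190,150,360,320)
    blob((22,150,110),(34,255,255),roi,"yellow",.044)
    blob((6,190,120),(14,255,255),roi,"orange",.17)
    blob((100,120,40),(125,255,255),roi,"blue",.055)
    m=((im.max(2)<45)*255).astype(np.uint8); k=np.zeros_like(m); x0,y0,x1,y1=roi; k[y0:y1,x0:x1]=m[y0:y1,x0:x1]
    pts=cv2.findNonZero(k); c=max(cv2.findContours(cv2.morphologyEx(k,cv2.MORPH_CLOSE,np.ones((9,9))),0,1)[0],key=cv2.contourArea)
    h=cv2.convexHull(c); q=cv2.approxPolyDP(h,10,True)[:,0]; w=plane(n,q,.01)
    print(n,"plate",q.tolist(),np.round(w[:,:2],3).tolist(),np.linalg.norm(w-np.roll(w,1,0),axis=1).round(3))
E
```

```text
top yellow 148.5 ((279.5000305175781, 184.00001525878906), (37.631103515625, 5.375872611999512), 18.434947967529297)
[[0.698, 0.024], [0.714, 0.019], [0.678, -0.093], [0.662, -0.088]] [[ 0.688 -0.035  0.044]]
top orange 15.0 ((281.8823547363281, 233.97056579589844), (4.608177185058594, 38.32063293457031), 14.03624439239502)
[[0.47, -0.023], [0.572, -0.047], [0.569, -0.06], [0.467, -0.035]] [[ 0.519 -0.041  0.17 ]]
top blue 37.5 ((245.56997680664062, 242.50997924804688), (9.758074760437012, 5.939697742462158), 8.130102157592773)
[[0.495, 0.082], [0.513, 0.08], [0.51, 0.05], [0.492, 0.052]] [[0.503 0.066 0.055]]
top plate [[228, 155], [341, 190], [310, 287], [196, 249], [199, 202]] [[0.79, 0.134], [0.679, -0.234], [0.37, -0.134], [0.483, 0.225], [0.633, 0.222]] [0.18  0.384 0.324 0.376 0.15 ]
side yellow 72.0 ((319.9528503417969, 245.9151153564453), (5.082340717315674, 27.88419532775879), 15.945395469665527)
[[0.665, -0.092], [0.7, 0.02], [0.713, 0.013], [0.677, -0.098]] [[ 0.688 -0.042  0.044]]
side orange 270.0 ((255.8378448486328, 206.0270233154297), (42.73374557495117, 7.694153785705566), 8.972626686096191)
[[0.468, -0.04], [0.47, -0.005], [0.574, -0.038], [0.57, -0.071]] [[ 0.521 -0.039  0.17 ]]
side blue 949.0 ((260.4869079589844, 237.06893920898438), (47.38614273071289, 36.627197265625), 10.784297943115234)
[[0.464, -0.069], [0.476, 0.093], [0.607, 0.046], [0.58, -0.106]] [[ 0.532 -0.014  0.055]]
side plate [[347, 219], [328, 316], [193, 287], [241, 209]] [[0.796, 0.128], [0.681, -0.251], [0.367, -0.15], [0.472, 0.19]] [0.33  0.396 0.33  0.356]
```

```bash
cat >> h.py <<'E'
yaw0=np.radians(-17.3); O=np.array([.580,-.003,0])
def ori(yaw,tilt):  # deg; tool y = heading yaw, tool z tilted from down towards yaw+90
    y=np.array([np.cos(np.radians(yaw)),np.sin(np.radians(yaw)),0]); s=np.array([-y[1],y[0],0]); t=np.radians(tilt)
    z=np.sin(t)*s-np.array([0,0,np.cos(t)]); return np.c_[np.cross(y,z),y,z]
def S(x,y,z): c,s=np.cos(yaw0),np.sin(yaw0); return O+[c*x-s*y,s*x+c*y,z]
def inc(P0,R0,P1,R1):
    return np.r_[R0.T@(np.array(P1)-P0)/.1, Ro.from_matrix(R0.T@R1).as_rotvec()/(np.pi/2)]
def chain(wps,P=None,R=None):
    s=ctrl.get_state()
    if P is None: P,R=s["position"],Ro.from_rotvec(s["tool_rot"]).as_matrix()
    for p,yw,t in wps:
        R1=ori(yw,t); print(np.round(inc(P,R,p,R1),2).tolist()); P,R=np.array(p),R1
E
python3 - <<'E'
from h import *
s=ctrl.get_state(); print(Ro.from_rotvec(s["tool_rot"]).as_matrix().round(2).tolist())
chain([((.23,.58,.36),62,0),((.31,.51,.42),50,0),((.38,.43,.42),38,0),((.43,.34,.42),26,0),((.46,.25,.42),14,0),((.47,.155,.42),2,0),((.47,.06,.42),-8,0),((.47,-.035,.42),-17.3,0),((.46,-.125,.42),-17.3,0),((.45,-.21,.42),-17.3,0)])
E
```

```text
[[-0.97, 0.25, -0.0], [0.25, 0.97, -0.0], [-0.0, -0.0, -1.0]]
[-0.75, -0.3, -0.69, -0.0, 0.0, 0.15]
[-1.03, -0.24, -0.6, 0.0, 0.0, 0.13]
[-1.05, -0.16, 0.0, 0.0, 0.0, 0.13]
[-1.02, -0.16, 0.0, 0.0, 0.0, 0.13]
[-0.94, -0.12, 0.0, 0.0, 0.0, 0.13]
[-0.95, -0.13, 0.0, 0.0, 0.0, 0.13]
[-0.95, -0.03, 0.0, 0.0, 0.0, 0.11]
[-0.94, 0.13, 0.0, 0.0, 0.0, 0.1]
[-0.89, 0.17, 0.0, 0.0, 0.0, 0.0]
[-0.84, 0.16, 0.0, 0.0, 0.0, 0.0]
```

>>> play_rows:
  increments:
    - [[-0.75, -0.3, -0.7, 0, 0, 0.15, -1], [-0.75, -0.3, -0.7, 0, 0, 0.15, -1], [-0.75, -0.3, -0.7, 0, 0, 0.15, -1]]
  squeeze: 10

```text
time: 0.4
position: [0.2365, 0.5786, 0.3671]
tool_rot: [0.779, 3.039, 0.01]
ft_force: [0.9, 0.8, 1.1]
grip_width: 0.808
grip_force: 0.0
```

>>> play_rows:
  increments:
    - [[-1, -0.24, -0.6, 0, 0, 0.13, -1], [-1, -0.24, -0.6, 0, 0, 0.13, -1], [-1, -0.24, -0.6, 0, 0, 0.13, -1]]

```text
time: 0.7
position: [0.3113, 0.5093, 0.4249]
tool_rot: [1.081, 2.946, 0.005]
ft_force: [0.4, 0.5, 0.6]
grip_width: 0.539
grip_force: 0.0
```

>>> play_rows:
  increments:
    - [[-1, -0.16, 0, 0, 0, 0.13, -1], [-1, -0.16, 0, 0, 0, 0.13, -1], [-1, -0.16, 0, 0, 0, 0.13, -1]]

```text
time: 1.0
position: [0.3792, 0.4295, 0.4223]
tool_rot: [1.383, 2.816, -0.002]
ft_force: [0.7, -0.3, 0.1]
grip_width: 0.267
grip_force: 0.0
```

>>> play_rows:
  increments:
    - [[-1, -0.16, 0, 0, 0, 0.13, -1], [-1, -0.16, 0, 0, 0, 0.13, -1], [-1, -0.16, 0, 0, 0, 0.13, -1]]

```text
time: 1.3
position: [0.4271, 0.3406, 0.4223]
tool_rot: [1.662, 2.662, -0.002]
ft_force: [-0.3, 0.1, -0.3]
grip_width: 0.03
grip_force: 0.0
```

Tracking is good, so I'll continue.

>>> play_rows:
  increments:
    - [[-0.95, -0.12, 0, 0, 0, 0.13, -1], [-0.95, -0.12, 0, 0, 0, 0.13, -1], [-0.95, -0.12, 0, 0, 0, 0.13, -1]]

```text
time: 1.6
position: [0.4575, 0.2505, 0.4225]
tool_rot: [1.924, 2.48, -0.001]
ft_force: [0.2, 0.4, 0.1]
grip_width: 0.004
grip_force: 0.0
```

>>> play_rows:
  increments:
    - [[-0.95, -0.13, 0, 0, 0, 0.13, -1], [-0.95, -0.13, 0, 0, 0, 0.13, -1], [-0.95, -0.13, 0, 0, 0, 0.13, -1]]

```text
time: 1.9
position: [0.468, 0.1557, 0.4227]
tool_rot: [2.167, 2.273, -0.0]
ft_force: [0.7, -1.1, -0.3]
grip_width: 0.001
grip_force: 0.0
```

>>> play_rows:
  increments:
    - [[-0.95, -0.03, 0, 0, 0, 0.11, -1], [-0.95, -0.03, 0, 0, 0, 0.11, -1], [-0.95, -0.03, 0, 0, 0, 0.11, -1]]

```text
time: 2.2
position: [0.4696, 0.0611, 0.4227]
tool_rot: [2.354, 2.079, 0.0]
ft_force: [-0.1, -0.3, 0.4]
grip_width: 0.009
grip_force: 0.0
```

>>> play_rows:
  increments:
    - [[-0.95, 0.13, 0, 0, 0, 0.1, -1], [-0.95, 0.13, 0, 0, 0, 0.1, -1], [-0.95, 0.13, 0, 0, 0, 0.1, -1]]

```text
time: 2.5
position: [0.4711, -0.0346, 0.4226]
tool_rot: [2.509, 1.888, 0.0]
ft_force: [-0.6, -0.2, -0.1]
grip_width: 0.005
grip_force: 0.0
```

>>> play_rows:
  increments:
    - [[-0.9, 0.17, 0, 0, 0, 0, -1], [-0.9, 0.17, 0, 0, 0, 0, -1], [-0.9, 0.17, 0, 0, 0, 0, -1]]

```text
time: 2.8
position: [0.4626, -0.125, 0.4226]
tool_rot: [2.508, 1.889, -0.0]
ft_force: [0.1, -0.3, 0.4]
grip_width: 0.006
grip_force: 0.0
```

>>> play_rows:
  increments:
    - [[-0.85, 0.16, 0, 0, 0, 0, -1], [-0.85, 0.16, 0, 0, 0, 0, -1], [-0.85, 0.16, 0, 0, 0, 0, -1], [-0.85, 0.16, 0, 0, 0, 0, -1]]

```text
time: 3.2
position: [0.4565, -0.205, 0.422]
tool_rot: [-2.501, -1.9, -0.001]
ft_force: [0.3, 0.9, -0.1]
grip_width: 0.002
grip_force: 0.0
```

```bash
python3 - <<'E'
from h import *
R=ori(-17.3,50); B=S(-.05,-.05,.17)
pre=B-.052*R[:,2]-.0345*R[:,0]; back=pre-.08*R[:,2]
print(B,pre,back, ctrl.get_state()["position"])
up=back+[0,0,.1]
chain([(up,-17.3,50),(back,-17.3,50),(pre,-17.3,50)])
E
```

```text
[ 0.51739322 -0.0358693   0.17      ] [ 0.49895286 -0.09507448  0.17699642] [ 0.48072867 -0.15358561  0.22841943] [ 0.45650599 -0.20496165  0.42201874]
[0.56, 0.1, 0.94, -0.01, 0.56, 0.02]
[-0.77, 0.0, 0.64, 0.0, 0.0, 0.0]
[-0.0, 0.0, 0.8, 0.0, 0.0, 0.0]
```

>>> play_rows:
  increments:
    - [[0.1, 0.1, 0.2, 0, 0.2, 0, -1], [0.3, 0.1, 0.5, 0, 0.4, 0, -1], [0.55, 0.1, 0.95, 0, 0.56, 0.02, -1], [0.55, 0.1, 0.95, 0, 0.56, 0.02, -1], [0.55, 0.1, 0.95, 0, 0.56, 0.02, -1], [0.55, 0.1, 0.95, 0, 0.56, 0.02, -1], [0.55, 0.1, 0.95, 0, 0.56, 0.02, -1], [0.55, 0.1, 0.95, 0, 0.56, 0.02, -1]]

```text
time: 4.0
position: [0.4809, -0.1546, 0.3263]
tool_rot: [-1.979, -1.452, -0.915]
ft_force: [0.5, -0.5, 0.3]
grip_width: 0.004
grip_force: 0.0
```

```bash
python3 - <<'E'
from h import *
s=ctrl.get_state(); print(s["position"],s["joint_positions"].round(2),Ro.from_rotvec(s["tool_rot"]).as_matrix().round(2).tolist())
cv2.imwrite("pics/s1.png",ctrl.get_image("side")[100:360,120:400,::-1].repeat(2,0).repeat(2,1))
R=ori(-17.3,50); B=S(-.05,-.05,.17)
pre=B-.052*R[:,2]-.0345*R[:,0]; back=pre-.08*R[:,2]
chain([(back,-17.3,50),(pre,-17.3,50)])
E
```

```text
[ 0.4809071  -0.15464188  0.32634126] [-0.18  0.27  1.01  1.8  -0.94  1.76  0.66] [[0.2, 0.96, 0.22], [0.61, -0.29, 0.74], [0.77, -0.02, -0.64]]
[-0.76, 0.01, 0.64, -0.01, -0.0, -0.0]
[-0.0, 0.0, 0.8, 0.0, 0.0, 0.0]
```

View pics/s1.png

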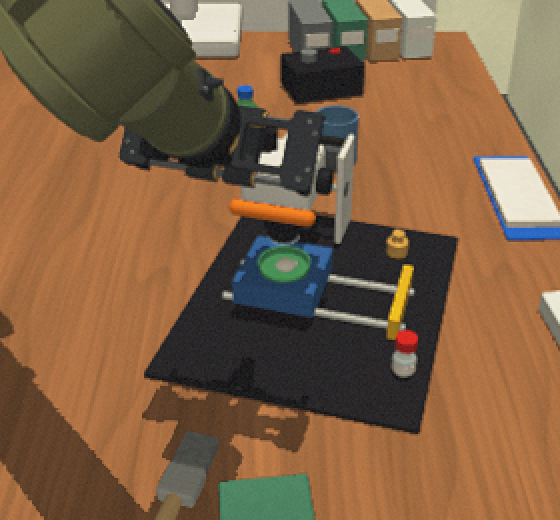

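The tool is tilted and hangs above and in front of the orange bar, at crop (272,212). The fingers point towards the fork and are still clear of everything. Next I go down and then in under the bar.

>>> play_rows:
  increments:
    - [[-0.4, 0, 0.3, 0, 0, 0, -1], [-0.75, 0, 0.65, 0, 0, 0, -1], [-0.75, 0, 0.65, 0, 0, 0, -1], [-0.75, 0, 0.65, 0, 0, 0, -1], [-0.75, 0, 0.65, 0, 0, 0, -1]]

```text
time: 4.55
position: [0.481, -0.1535, 0.2312]
tool_rot: [-1.978, -1.455, -0.924]
ft_force: [-0.3, -0.3, 0.8]
grip_width: 0.01
grip_force: 0.0
```

>>> play_rows:
  increments:
    - [[0, 0, 0.2, 0, 0, 0, -1], [0, 0, 0.4, 0, 0, 0, -1], [0, 0, 0.6, 0, 0, 0, -1], [0, 0, 0.8, 0, 0, 0, -1], [0, 0, 0.8, 0, 0, 0, -1], [0, 0, 0.8, 0, 0, 0, -1]]

```text
time: 5.15
position: [0.4978, -0.0945, 0.1782]
tool_rot: [-1.979, -1.452, -0.921]
ft_force: [0.9, -0.2, -0.1]
grip_width: 0.008
grip_force: 0.0
```

```bash
python3 - <<'E'
from h import *
s=ctrl.get_state(); print(s["position"],s["joint_positions"].round(2),s["ft_force"])
a=ctrl.get_image("side")[130:270,190:350,::-1]; b=ctrl.get_image("top")[170:310,190:350,::-1]
cv2.imwrite("pics/s2.png",cv2.resize(np.hstack([a,b]),None,fx=2.5,fy=2.5,interpolation=cv2.INTER_CUBIC))
R=ori(-17.3,50);P=s["position"];B=S(-.05,-.05,.17)
print("bar in tool",(R.T@(B-P)).round(4))
d=lambda th:S(-.05,.15-.2136*np.cos(.3588+th),.095+.2136*np.sin(.3588+th))-B
for th in np.arange(.1,.95,.1): print(th.round(1),(R.T@d(th)/.1).round(2))
E
```

```text
[ 0.49777715 -0.09445255  0.17818144] [-0.2   0.43  0.91  1.99 -1.09  1.56  0.87] [ 0.85913735 -0.19298729 -0.05976959]
bar in tool [0.0334 0.0013 0.0526]
0.1 [ 0.2   0.   -0.06]
0.2 [ 0.41 -0.   -0.1 ]
0.3 [ 0.63 -0.   -0.12]
0.4 [ 0.84 -0.   -0.12]
0.5 [ 1.05 -0.   -0.09]
0.6 [ 1.26 -0.   -0.05]
0.7 [ 1.46 -0.    0.02]
0.8 [1.66 0.   0.1 ]
0.9 [1.85 0.   0.21]
```

View pics/s2.png

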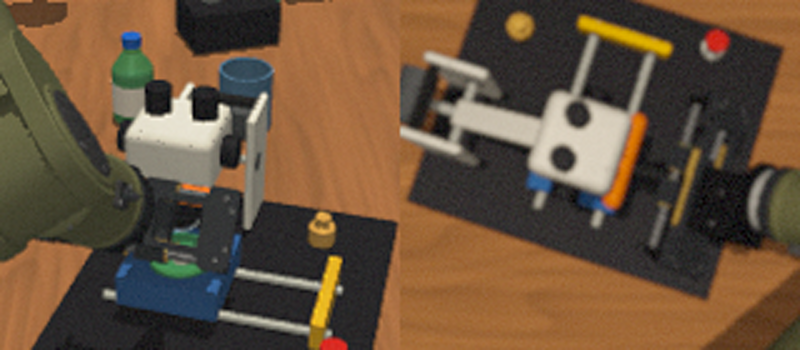

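The right half of the picture shows the shut fingers at about (655,175), ending just under the middle of the orange bar at (625,165). Next I push slowly along the arc.

>>> play_rows:
  increments:
    - [[0.06, 0, 0, 0, 0, 0, -1], [0.12, 0, 0, 0, 0, 0, -1], [0.16, 0, 0, 0, 0, 0, -1], [0.21, 0, -0.02, 0, 0, 0, -1], [0.27, 0, -0.04, 0, 0, 0, -1], [0.34, 0, -0.06, 0, 0, 0, -1], [0.41, 0, -0.08, 0, 0, 0, -1], [0.48, 0, -0.09, 0, 0, 0, -1]]

```text
time: 6.05
position: [0.5049, -0.0716, 0.2205]
tool_rot: [-1.979, -1.451, -0.92]
ft_force: [-0.8, -2.7, -0.9]
grip_width: 0.009
grip_force: 1.1
```

```bash
python3 - <<'E'
from h import *
s=ctrl.get_state(); print(s["position"],s["joint_positions"].round(2),s["ft_force"])
a=ctrl.get_image("side")[130:270,190:350,::-1]; b=ctrl.get_image("top")[170:310,190:350,::-1]
cv2.imwrite("pics/s3.png",cv2.resize(np.hstack([a,b]),None,fx=2.5,fy=2.5,interpolation=cv2.INTER_CUBIC))
E
```

```text
[ 0.50489519 -0.0716403   0.22051316] [-0.28  0.33  0.94  1.98 -1.05  1.54  0.75] [-0.78456686 -2.71941026 -0.911854  ]
```

View pics/s3.png

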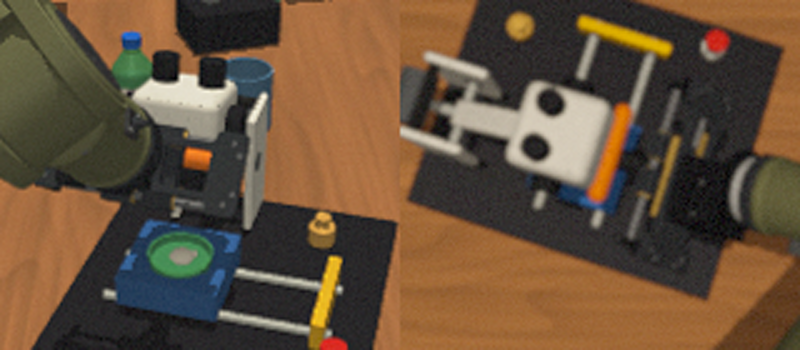

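The arm has risen to about 0.17 rad, the bar sits on the fingers and the force is light. I'll keep going.

>>> play_rows:
  increments:
    - [[0.08, 0, -0.01, 0, 0, 0, -1], [0.16, 0, -0.02, 0, 0, 0, -1], [0.25, 0, -0.03, 0, 0, 0, -1], [0.34, 0, -0.03, 0, 0, 0, -1], [0.43, 0, -0.03, 0, 0, 0, -1], [0.52, 0, -0.02, 0, 0, 0, -1], [0.61, 0, -0.01, 0, 0, 0, -1], [0.7, 0, 0, 0, 0, 0, -1]]

```text
time: 6.95
position: [0.5189, -0.0286, 0.2743]
tool_rot: [-1.979, -1.451, -0.92]
ft_force: [0.1, -0.6, 0.2]
grip_width: 0.006
grip_force: 0.4
```

>>> play_rows:
  increments:
    - [[0.09, 0, 0.01, 0, 0, 0, -1], [0.18, 0, 0.03, 0, 0, 0, -1], [0.27, 0, 0.05, 0, 0, 0, -1], [0.36, 0, 0.07, 0, 0, 0, -1], [0.45, 0, 0.1, 0, 0, 0, -1], [0.5, 0, 0.12, 0, 0, 0, -1], [0.5, 0, 0.12, 0, 0, 0, -1]]

```text
time: 7.65
position: [0.5314, 0.0107, 0.3051]
tool_rot: [-1.978, -1.452, -0.921]
ft_force: [0.3, 1.0, -0.8]
grip_width: 0.005
grip_force: 0.0
```

```bash
python3 - <<'E'
from h import *
s=ctrl.get_state(); print(s["position"],s["joint_positions"].round(2),s["ft_force"])
a=ctrl.get_image("side")[130:270,190:350,::-1]; b=ctrl.get_image("top")[170:310,190:350,::-1]
cv2.imwrite("pics/s4.png",cv2.resize(np.hstack([a,b]),None,fx=2.5,fy=2.5,interpolation=cv2.INTER_CUBIC))
E
```

```text
[0.53142708 0.01068732 0.30513014] [-0.48  0.12  0.92  1.94 -0.98  1.43  0.44] [ 0.26622794  1.02891098 -0.84781114]
```

View pics/s4.png

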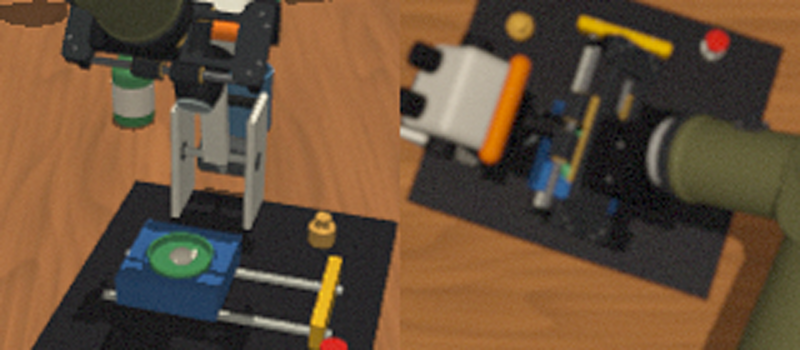

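The head has passed the balance point and is falling back clear of the fingers (bar at (505,110) in the right half). I'll back off, straighten the tool, and go to the near side of the stage.

>>> play_rows:
  increments:
    - [[0, 0, -0.4, 0, 0, 0, -1], [0, 0, -0.8, 0, 0, 0, -1], [0, 0, -0.8, 0, 0, 0, -1], [0, 0, -0.8, 0, 0, 0, -1]]

```text
time: 8.15
position: [0.5137, -0.0506, 0.3557]
tool_rot: [-1.982, -1.449, -0.922]
ft_force: [-1.1, 0.2, -1.3]
grip_width: 0.005
grip_force: 0.0
```

```bash
python3 - <<'E'
from h import *
a=S(-.135,0,.30)
print(a,ctrl.get_state()["position"]); P=ctrl.get_state()["position"]
chain([(P+(a-P)*.5,-17.3,0),(a,-17.3,0),(S(-.135,0,.2),-17.3,0),(S(-.135,0,.105),-17.3,0)])
E
```

```text
[0.45110729 0.03714561 0.3       ] [ 0.51373436 -0.05059892  0.35569039]
[-0.01, -0.43, 0.43, -0.01, -0.56, -0.0]
[0.33, -0.43, 0.28, 0.0, 0.0, 0.0]
[0.0, 0.0, 1.0, 0.0, 0.0, 0.0]
[0.0, 0.0, 0.95, 0.0, 0.0, 0.0]
```

>>> play_rows:
  increments:
    - [[0, -0.1, 0.1, 0, -0.1, 0, -1], [0, -0.3, 0.3, 0, -0.3, 0, -1], [0, -0.43, 0.43, -0.01, -0.56, 0, -1], [0, -0.43, 0.43, -0.01, -0.56, 0, -1], [0, -0.43, 0.43, -0.01, -0.56, 0, -1], [0, -0.43, 0.43, -0.01, -0.56, 0, -1], [0, -0.43, 0.43, -0.01, -0.56, 0, -1], [0, -0.43, 0.43, -0.01, -0.56, 0, -1]]

```text
time: 8.95
position: [0.4816, -0.004, 0.3275]
tool_rot: [-2.531, -1.858, 0.0]
ft_force: [-0.6, -0.1, 0.1]
grip_width: 0.006
grip_force: 0.0
```

>>> play_rows:
  increments:
    - [[0.33, -0.43, 0.28, 0, 0, 0, -1], [0.33, -0.43, 0.28, 0, 0, 0, -1], [0.33, -0.43, 0.28, 0, 0, 0, -1], [0.33, -0.43, 0.28, 0, 0, 0, -1]]

```text
time: 9.35
position: [0.4514, 0.0379, 0.301]
tool_rot: [2.536, 1.853, 0.003]
ft_force: [0.9, -0.1, 0.3]
grip_width: 0.011
grip_force: 0.0
```

```bash
python3 - <<'E'
from h import *
s=ctrl.get_state(); print(s["time"],s["position"],s["joint_positions"].round(2))
a=ctrl.get_image("side")[130:270,190:350,::-1]; b=ctrl.get_image("top")[170:310,190:350,::-1]
cv2.imwrite("pics/s5.png",cv2.resize(np.hstack([a,b]),None,fx=2.5,fy=2.5,interpolation=cv2.INTER_CUBIC))
chain([(S(-.135,0,.2),-17.3,0),(S(-.135,0,.105),-17.3,0)])
E
```

```text
9.35 [0.45138776 0.03789265 0.30098683] [-0.69 -0.14  0.51  1.92  0.07  1.35 -0.52]
[-0.01, -0.01, 1.01, 0.0, -0.0, -0.0]
[0.0, 0.0, 0.95, 0.0, 0.0, 0.0]
```

View pics/s5.png

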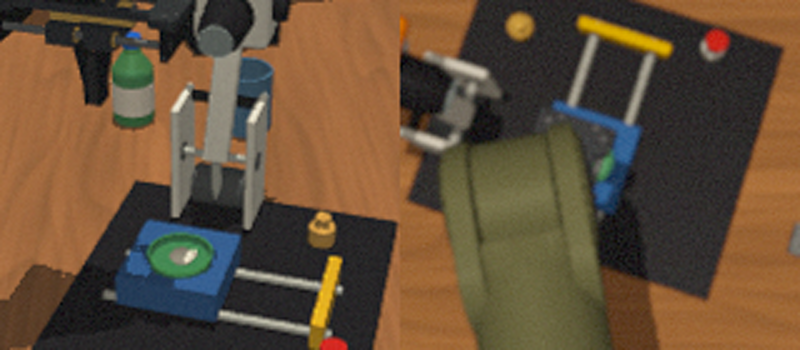

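The arm lies tipped back on its rest and the stage is free, with the fingers at the top left above its near side. I'll lower there.

>>> play_rows:
  increments:
    - [[0, 0, 0.3, 0, 0, 0, -1], [0, 0, 0.7, 0, 0, 0, -1], [0, 0, 1, 0, 0, 0, -1], [0, 0, 1, 0, 0, 0, -1]]

```text
time: 9.85
position: [0.4492, 0.0379, 0.1976]
tool_rot: [-2.536, -1.853, 0.01]
ft_force: [-0.5, -0.1, 0.1]
grip_width: 0.008
grip_force: 0.0
```

>>> play_rows:
  increments:
    - [[0, 0, 0.2, 0, 0, 0, -1], [0, 0, 0.4, 0, 0, 0, -1], [0, 0, 0.6, 0, 0, 0, -1], [0, 0, 0.8, 0, 0, 0, -1], [0, 0, 0.95, 0, 0, 0, -1], [0, 0, 0.95, 0, 0, 0, -1]]

```text
time: 10.45
position: [0.4516, 0.0389, 0.1058]
tool_rot: [2.535, 1.855, -0.001]
ft_force: [-0.0, -0.4, 0.8]
grip_width: 0.003
grip_force: 0.0
```

```bash
python3 - <<'E'
from h import *
s=ctrl.get_state(); print(s["time"],s["position"],s["joint_positions"].round(2),s["ft_force"])
a=ctrl.get_image("side")[130:270,190:350,::-1]; b=ctrl.get_image("top")[170:310,190:350,::-1]
cv2.imwrite("pics/s6.png",cv2.resize(np.hstack([a,b]),None,fx=2.5,fy=2.5,interpolation=cv2.INTER_CUBIC))
E
```

```text
10.45 [0.45155701 0.03889332 0.1058025 ] [-0.67  0.09  0.55  2.14 -0.06  0.92 -0.39] [-0.01935333 -0.36479502  0.84506014]
```

View pics/s6.png

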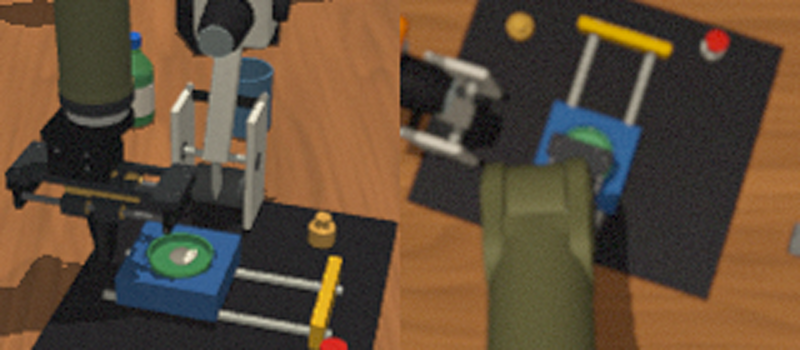

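The fingertips stand just behind the stage's near face, at about (105,230) in the left half. Now I push along the rails.

>>> play_rows:
  increments:
    - [[0, 0.08, 0, 0, 0, 0, -1], [0, 0.16, 0, 0, 0, 0, -1], [0, 0.24, 0, 0, 0, 0, -1], [0, 0.32, 0, 0, 0, 0, -1], [0, 0.4, 0, 0, 0, 0, -1], [0, 0.48, 0, 0, 0, 0, -1], [0, 0.56, 0, 0, 0, 0, -1], [0, 0.64, 0, 0, 0, 0, -1]]

```text
time: 11.35
position: [0.5128, 0.0202, 0.1056]
tool_rot: [2.534, 1.856, 0.001]
ft_force: [-1.1, 1.7, 1.1]
grip_width: 0.007
grip_force: 1.0
```

>>> play_rows:
  increments:
    - [[0, 0.08, 0, 0, 0, 0, -1], [0, 0.16, 0, 0, 0, 0, -1], [0, 0.24, 0, 0, 0, 0, -1], [0, 0.32, 0, 0, 0, 0, -1], [0, 0.38, 0, 0, 0, 0, -1], [0, 0.42, 0, 0, 0, 0, -1], [0, 0.44, 0, 0, 0, 0, -1], [0, 0.44, 0, 0, 0, 0, -1]]

```text
time: 12.15
position: [0.5546, 0.0063, 0.1059]
tool_rot: [2.533, 1.855, 0.001]
ft_force: [0.0, 0.5, -0.1]
grip_width: 0.003
grip_force: 0.0
```

```bash
python3 - <<'E'
from h import *
s=ctrl.get_state(); print(s["time"],s["position"],s["joint_positions"].round(2),s["ft_force"])
c,q=np.cos(yaw0),np.sin(yaw0); d=s["position"]-O; print("stand xy",c*d[0]+q*d[1],-q*d[0]+c*d[1])
a=ctrl.get_image("side")[130:270,190:350,::-1]; b=ctrl.get_image("top")[170:310,190:350,::-1]
cv2.imwrite("pics/s7.png",cv2.resize(np.hstack([a,b]),None,fx=2.5,fy=2.5,interpolation=cv2.INTER_CUBIC))
E
```

```text
12.15 [0.55458684 0.00625216 0.10585324] [-0.55  0.32  0.56  1.91 -0.2   0.97 -0.2 ] [ 0.04396699  0.49714826 -0.14321123]
stand xy -0.027014853945899645 0.0012763648027176921
```

View pics/s7.png

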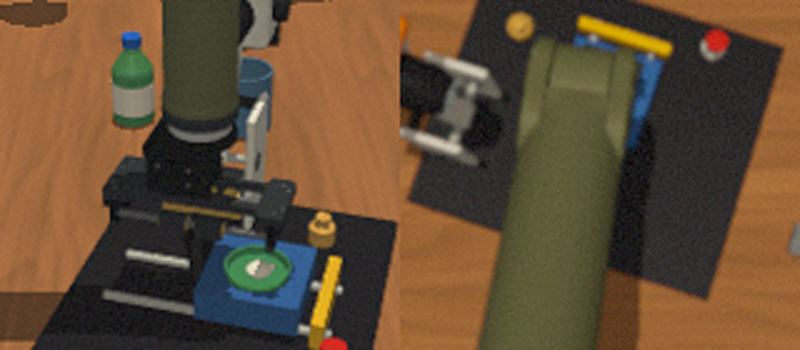

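The stage is nearly home, with a small gap left to the yellow stop. I'll creep until the force rises.

>>> play_rows:
  increments:
    - [[0, 0.03, 0, 0, 0, 0, -1], [0, 0.05, 0, 0, 0, 0, -1], [0, 0.07, 0, 0, 0, 0, -1], [0, 0.07, 0, 0, 0, 0, -1]]

```text
time: 12.65
position: [0.5611, 0.0045, 0.1058]
tool_rot: [2.534, 1.855, 0.001]
ft_force: [-0.3, 0.2, -0.2]
grip_width: 0.006
grip_force: 0.2
```

>>> play_rows:
  increments:
    - [[0, 0.02, 0, 0, 0, 0, -1], [0, 0.03, 0, 0, 0, 0, -1], [0, 0.03, 0, 0, 0, 0, -1]]

```text
time: 12.95
position: [0.5638, 0.0037, 0.1057]
tool_rot: [2.534, 1.856, 0.001]
ft_force: [0.0, -0.8, 0.4]
grip_width: 0.007
grip_force: 0.4
```

>>> play_rows:
  increments:
    - [[0, 0.02, 0, 0, 0, 0, -1], [0, 0.03, 0, 0, 0, 0, -1], [0, 0.03, 0, 0, 0, 0, -1]]

```text
time: 13.25
position: [0.5667, 0.0029, 0.1057]
tool_rot: [2.534, 1.856, 0.001]
ft_force: [-1.4, -0.5, -0.9]
grip_width: 0.005
grip_force: 0.4
```

>>> play_rows:
  increments:
    - [[0, 0.02, 0, 0, 0, 0, -1], [0, 0.03, 0, 0, 0, 0, -1], [0, 0.03, 0, 0, 0, 0, -1]]

```text
time: 13.55
position: [0.5683, 0.0024, 0.1056]
tool_rot: [-2.533, -1.856, 0.003]
ft_force: [-4.9, 1.3, 4.3]
grip_width: 0.003
grip_force: 2.8
```

>>> play_rows:
  increments:
    - [[0, 0.02, 0, 0, 0, 0, -1], [0, 0.02, 0, 0, 0, 0, -1], [0, 0.02, 0, 0, 0, 0, -1]]

```text
time: 13.85
position: [0.5686, 0.0024, 0.1055]
tool_rot: [-2.53, -1.854, 0.007]
ft_force: [-9.7, 1.7, 8.3]
grip_width: 0.004
grip_force: 5.2
```

```bash
python3 - <<'E'
from h import *
s=ctrl.get_state(); print(s["position"],s["ft_force"])
a=ctrl.get_image("side")[190:280,230:350,::-1]; b=ctrl.get_image("top")[160:250,230:350,::-1]
cv2.imwrite("pics/s8.png",cv2.resize(np.hstack([a,b]),None,fx=3.3,fy=3.3,interpolation=cv2.INTER_CUBIC))
E
```

```text
[0.56860877 0.00235624 0.10549005] [-9.70954171  1.69272984  8.28994741]
```

View pics/s8.png

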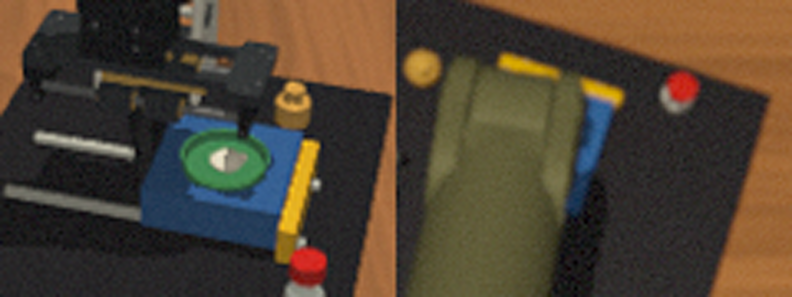

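The stage is hard against the yellow stop, and the reaction has risen to 10 N. I'll back off and go up clear.

>>> play_rows:
  increments:
    - [[0, -0.1, 0, 0, 0, 0, -1], [0, -0.2, 0, 0, 0, 0, -1], [0, -0.3, 0, 0, 0, 0, -1], [0, -0.3, 0, 0, 0, 0, -1]]

```text
time: 14.35
position: [0.5415, 0.0112, 0.1057]
tool_rot: [-2.533, -1.857, -0.001]
ft_force: [0.2, -0.5, 0.0]
grip_width: 0.009
grip_force: 0.0
```

>>> play_rows:
  increments:
    - [[0, 0, -0.3, 0, 0, 0, -1], [0, 0, -0.6, 0, 0, 0, -1], [0, 0, -1, 0, 0, 0, -1], [0, 0, -1, 0, 0, 0, -1]]

```text
time: 14.75
position: [0.5462, 0.0103, 0.2114]
tool_rot: [2.53, 1.853, 0.017]
ft_force: [1.0, 0.2, 0.5]
grip_width: 0.005
grip_force: 0.0
```

>>> play_rows:
  increments:
    - [[0, -0.3, -0.3, 0, 0, 0, -1], [-0.3, -0.6, -0.8, 0, 0, 0, -1], [-0.3, -0.6, -0.8, 0, 0, 0, -1], [-0.3, -0.6, -0.8, 0, 0, 0, -1], [-0.3, -0.6, -0.8, 0, 0, 0, -1], [-0.3, -0.6, -0.8, 0, 0, 0, -1]]

```text
time: 15.35
position: [0.4763, 0.0005, 0.2843]
tool_rot: [2.534, 1.857, -0.002]
ft_force: [0.6, 0.5, 0.3]
grip_width: 0.005
grip_force: 0.0
```

```bash
python3 - <<'E'
from h import *
s=ctrl.get_state(); print(s["time"],s["position"],s["ft_force"])
a=ctrl.get_image("side")[130:290,190:350,::-1]; b=ctrl.get_image("top")[150:310,190:350,::-1]
cv2.imwrite("pics/s9.png",cv2.resize(np.hstack([a,b]),None,fx=2.5,fy=2.5,interpolation=cv2.INTER_CUBIC))
E
```

```text
15.35 [0.47628468 0.00049136 0.28432846] [0.61617076 0.51597383 0.2521638 ]
```

View pics/s9.png

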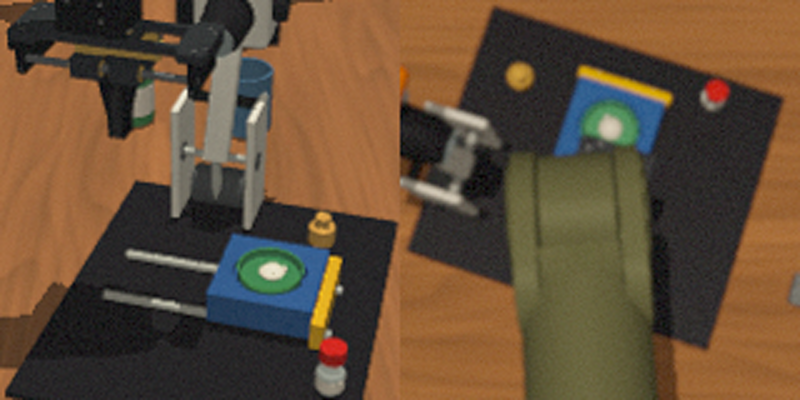

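The stage is home, the dish is centred in its seat at (270,270), the arm is still tipped back and the robot is clear. Handing the job in.

```bash
python3 -c "
from bench import ctrl
print(ctrl.close_job())"
```

```text
the job is handed in; nothing more can be done
None
```

The job is handed in (no verdict came back): in the last pictures the microscope arm is tipped back on its rest, the stage is against the yellow stop with the dish in its seat, and the robot is clear of everything.

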